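# Crank down the stabilizer leg of the ball-polishing head

## Task

The boom of the green ball-polishing head hangs unsupported. Turn the crank on top of its stabilizer leg by the red knob, clockwise as seen from above, until the yellow foot has met the steel bearing plate and the crank load clearly rises, about 30 degrees past first touch, then stop and let go; do not overtighten it, and leave the plate and the tin canister where they stand.

Things in the scene. Friction and masses are not known exactly. Their poses are not given: they have to be found in the camera images.
- crank_knob (a point): Red upright crank knob, 24 mm diameter, 56 mm tall, spinning freely on its pin; the dark crank arm runs just under it. Point: on its axis, 22 mm below its top, about 268 mm above the counter. It circles level at 60 mm radius about the vertical line through the foot's centre, for over a full turn. Stiff, stays where left: 7 N at the knob while turning, 7 N more per radian after touch.
- foot: Yellow round foot of the leg, 52 mm diameter, 10 mm thick; origin at the centre of its underside, z up. It hangs 30 to 65 mm above the plate, straight below the crank's axis. Clockwise cranking lowers it 12 mm per radian (75 mm per turn). It is sprung in the leg (3 N per mm, 29 mm travel): after touch it presses by 36 N per radian more.
- plate: Loose square steel bearing plate, 100 x 100 x 10 mm, 0.8 kg, lying on the counter under the foot; origin at the centre of its underside, so its top is 10 mm above the origin.
- tin: Bystander: screw-top tin canister with a dented lid, 89 mm diameter, 105 mm tall, standing upright on the counter beside the machine; origin at the centre of its underside.
Things that resemble listed ones, but are neither listed nor needed, are in the scene too. Of the things that look like the plate, take the one that is nearest to the robot's base at the start.

How it is judged:
By the outcome, as a careful person would: the job done as asked, in the order asked, and still so for the second after the job is handed in, with the robot touching nothing.
It also fails if it takes over 42 s, if anything falls off the work surface, if the arm or the gripper's body presses on something with over 40 N, if the wrist force passes 120 N, or if a joint passes its speed limit or range.

## Robot

A 6-joint arm with a two-finger parallel gripper is mounted at the origin on the work surface. World frame = base frame: x ahead of the robot, y to its left, z up, the work surface at z = 0. Lengths are in m, angles in rad, forces in N, time in s.
With the tool pointing down it reaches from about 0.25 to 0.725 m from the base axis. Payload 4 kg.
Tool frame: the origin (TCP) lies midway between the tips of the shut fingers; the grasp point (between the pads) lies 19 mm behind it; z points along the fingers, y is the direction in which the jaws open and shut (so a half turn about z gives the same grasp; the last joint's range is limited). The gripper opens to 85 mm and grips with 20 to 120 N. Pads are 22 mm wide; open, the fingers measure 114 mm over their backs; the gripper's body (76 mm by 85 mm) begins 54 mm behind the grasp point. The pads swing forward as they close: fully open they stand 13 mm farther back than shut.
Start: joints at [1.249, 0.241, 0.005, 1.335, 0, 1.571], TCP at [0.158, 0.474, 0.231] pointing down, gripper open.
Joint ranges: [-2.72, 2.72], [-1.05, 1.87], [-1.09, 1.28], [-1.99, 2.15], [-1.42, 1.44], [-3.14, 3.14]. Speed limits (rad/s): [2.79, 2.79, 3.14, 3.14, 3.14, 3.14].

## Interface

Orientations are given as a unit quaternion [x, y, z, w].
In Python, from workcell import monitor, cams, order gives the robot as it stands.
- The arm moves only by the tool send_rows, never from a script. Its argument "moves" is a list of rows, each a list of 4 numbers: the shift along the tool's x, y, z as a fraction of full scale, then the turn about the tool's z as a fraction of full scale. A call has 1 to 20 rows; each row shifts and turns the commanded pose from where the row before left it, along the tool's axes as they then stand; what a row does not reach is not made up. Full scale, the value 1, is 100 cm for a shift and 0.1 rad for a turn. A row lasts 1/10 s, in which the tool goes at most 50 mm and 8.59 degrees, less where a joint would pass 70% of its speed; a pose out of reach is approached as far as the arm can. A call with a number of a shift or a turn outside -1 to 1 is refused whole. A call with a gripper value outside its range is refused whole. "claw" is the gripper's target within -1 to 1 (fully open at 1, half-way at 0, shut at -1), set as the call begins (left out, the last holds). The fingers move at their own pace and stop on an object; the grip force is fixed at half the most. Time passes only in rows, so rows that do not move let the fingers close. It gives the time, the measured TCP pose, the force and the opening at its end, in the units of the state.
- monitor.get_obs(): the state, without advancing time (a new reading comes with each control period).
- cams.camera(name): name is "scene" or "top" or "wrist"; returns (picture, depth): 480x640x3 uint8, blue, green, red; 480x640 float32, m along the optical axis (not along the pixel's ray), 0 where there is no reading.
- cams.camera_info(name): a dict with "intrinsics" (3x3 intrinsics, pixels), "distortion" ([k1, k2, p1, p2, k3] as OpenCV has them; the pictures are not rectified), "T" (4x4, takes a point from camera to world coordinates); the wrist camera has in their place "mount" (4x4, takes a point from camera to tool coordinates, whose origin is the TCP and whose axes are the flange's). Camera axes: x right, y up, looking along -z (the intrinsics and any distortion apply to the point x, -y, -z); pixel columns grow to the right and rows downward; lengths in m; the calibration is good to about 2 mm. A picture is of the moment at which its call begins: read the wrist's pose just before it. camera_info takes no time and is no camera call.
- order.job_done(): hands the job in, once; it reports no verdict.
The state is a dict: "clock": time; "joint_pos": joint angles; "joint_vel": joint speeds; "tau": joint torques, N m; "eef_pos": TCP position; "tool_rot": TCP orientation; "ft_force": force on the tool from outside, world axes, zero at the start; "ft_torque": the same for the moment, N m; "grip_width": finger opening in m.
Only numpy, scipy, OpenCV 4.12 (cv2) and the standard library are available. Lean on these libraries where they do the work, as an engineer would, in place of code of your own. Each camera call takes 0.05 s, during which the arm holds its last target.

## Working session

There is one attempt and no reset: what is moved stays moved. The work goes in short steps, Python scripts to look and compute and a tool call to move; the robot and the scene stay as the last step left them, time stands still between calls to the robot, and variables do not carry over. Pictures are saved under pics/ and viewed, and the job is handed in when it is done.

Besides the shell and the picture viewer there is one more tool, called after ">>>" as a command line: name --pt "numbers of a row" for each row, then --argument value for the rest. send_rows: Moves the arm, as the interface text tells. Its arguments: {"type":"object","properties":{"moves":{"type":"array","items":{"type":"array","items":{"type":"number","minimum":-1,"maximum":1}}},"claw":{"type":"number"}},"required":["moves"]}

```bash
mkdir -p pics; ls; cat > h.py <<'E'
import numpy as np, cv2
from workcell import monitor, cams, order
from scipy.spatial.transform import Rotation as R
def snap(name, fn):
    o=monitor.get_obs(); p,d=cams.camera(name); i=cams.camera_info(name)
    cv2.imwrite(f'pics/{fn}.png',p)
    T=i['T'] if 'T' in i else None
    if T is None:
        W=np.eye(4);W[:3,:3]=R.from_quat(o['tool_rot']).as_matrix();W[:3,3]=o['eef_pos'];T=W@np.array(i['mount'])
    np.savez(f'pics/{fn}.npz',p=p,d=d,K=np.array(i['intrinsics']),D=np.array(i['distortion']),T=np.array(T))
def load(fn): return np.load(f'pics/{fn}.npz')
def cloud(fn):
    z=load(fn);h,w=z['d'].shape
    u,v=np.meshgrid(np.arange(w),np.arange(h))
    n=cv2.undistortPoints(np.stack([u,v],-1).reshape(-1,1,2).astype(float),z['K'],z['D']).reshape(h,w,2)
    d=z['d'];P=np.stack([n[...,0]*d,-n[...,1]*d,-d],-1)
    P=P@z['T'][:3,:3].T+z['T'][:3,3]
    P[d==0]=np.nan
    return P,z['p']
def ray(fn,u,v,zz):
    z=load(fn);n=cv2.undistortPoints(np.array([[[u,v]]],float),z['K'],z['D'])[0,0]
    r=z['T'][:3,:3]@np.array([n[0],-n[1],-1]);o=z['T'][:3,3]
    return o+r*(zz-o[2])/r[2]
E
python3 - <<'E'
from h import *
o=monitor.get_obs(); print({k:np.round(v,4) for k,v in o.items()})
for n in ['scene','top','wrist']: snap(n,n+'0')
for n in ['scene','top','wrist']: print(load(n+'0')['T'].round(3))
E
```

```text
pics
{'clock': np.float64(0.0), 'joint_pos': array([ 1.249 ,  0.2414,  0.0037,  1.3352, -0.    ,  1.5708]), 'joint_vel': array([ 0.0016, -0.0001, -0.0006, -0.0012, -0.0003,  0.0013]), 'tau': array([-1.80000e-03, -3.72326e+01,  2.52404e+01,  1.69000e-02,
       -2.00000e-04,  0.00000e+00]), 'eef_pos': array([0.1579, 0.4737, 0.2304]), 'tool_rot': array([ 1.602e-01,  9.871e-01, -1.000e-03, -2.000e-04]), 'ft_force': array([0.0584, 0.0665, 0.2895]), 'ft_torque': array([ 0.0571,  0.0294, -0.0316]), 'grip_width': np.float64(0.0854)}
[[-0.079 -0.524  0.848  1.195]
 [ 0.997 -0.049  0.062 -0.028]
 [ 0.009  0.85   0.526  0.54 ]
 [ 0.     0.     0.     1.   ]]
[[ 0.014  0.98  -0.198  0.464]
 [-1.     0.013 -0.006 -0.092]
 [-0.003  0.199  0.98   1.006]
 [ 0.     0.     0.     1.   ]]
[[ 0.315 -0.912 -0.261  0.091]
 [ 0.949  0.302  0.09   0.496]
 [-0.003 -0.276  0.961  0.373]
 [ 0.     0.     0.     1.   ]]
```

View pics/scene0.png

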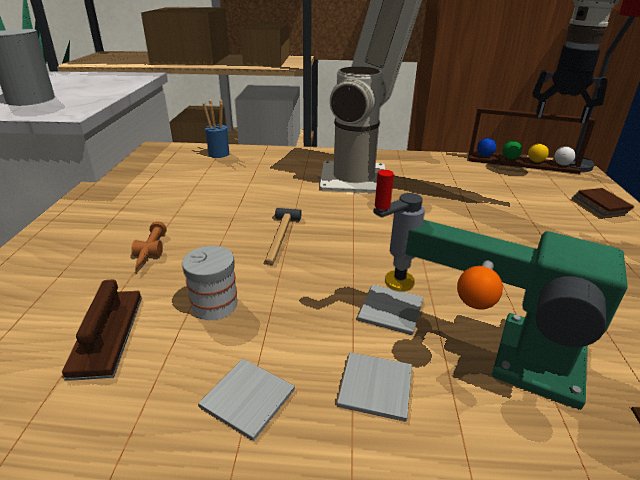

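View pics/top0.png

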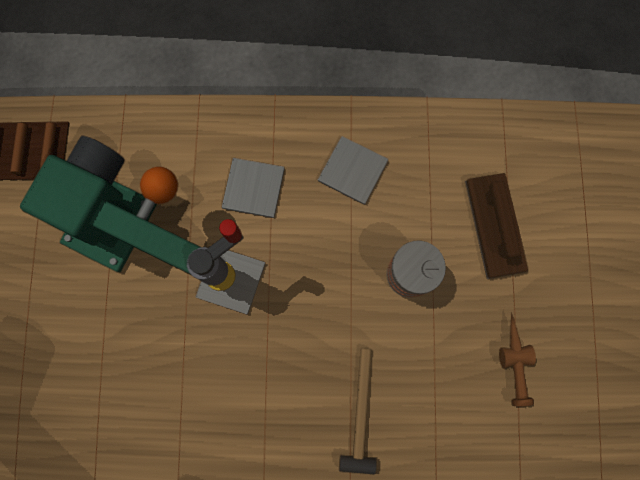

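View pics/wrist0.png

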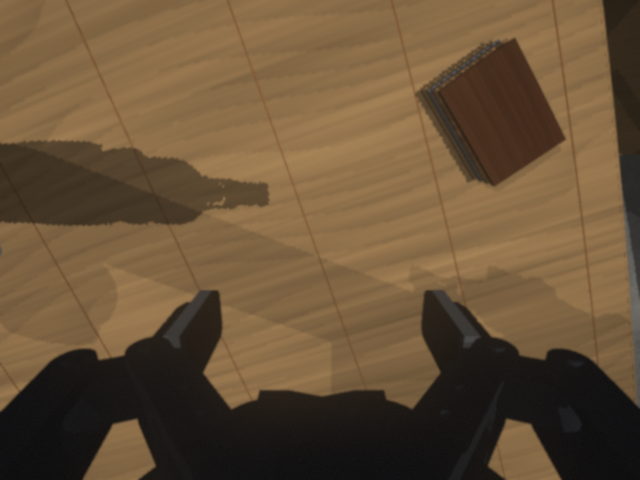

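The scene shows the red knob at (384,190), with the crank hub, leg and yellow foot (400,281) over the nearest plate (390,308). The top view shows the knob at (229,231), hub (205,262) and plate (231,280). Next I measure these.

```bash
python3 - <<'E'
from h import *
for n in ['scene0','top0']:
    P,p=cloud(n); hsv=cv2.cvtColor(p,cv2.COLOR_BGR2HSV).astype(int)
    H,S,V=hsv[...,0],hsv[...,1],hsv[...,2]
    box=(P[...,0]>.2)&(P[...,0]<.75)&(P[...,1]>-.2)&(P[...,1]<.5)&(P[...,2]>-.01)
    red=((H<6)|(H>174))&(S>180)&box&(P[...,2]>.2)
    Q=P[red]; print(n,'red',len(Q),np.nanmin(Q,0).round(4),np.nanmax(Q,0).round(4),np.median(Q,0).round(4))
    t=Q[Q[:,2]>np.percentile(Q[:,2],90)-.003]; print(' top mean',t.mean(0),len(t),np.ptp(t,0))
    c,r=cv2.minEnclosingCircle(Q[:,:2].astype(np.float32)); print(' circ',c,r)
    yel=(H>18)&(H<32)&(S>200)&(V>60)&box&(P[...,2]>.02)&(P[...,2]<.15)
    Q=P[yel]; 
    if len(Q): print(' yel',len(Q),np.min(Q,0).round(4),np.max(Q,0).round(4)); print(cv2.minEnclosingCircle(Q[:,:2].astype(np.float32)), np.percentile(Q[:,2],[5,50,95]))
    gr=(S<60)&box&(P[...,2]>.21); Q=P[gr]
    print(' hub',len(Q),Q.min(0).round(3),Q.max(0).round(3))
    t=Q[Q[:,2]>.235]
    if len(t): print(cv2.minEnclosingCircle(t[:,:2].astype(np.float32)),np.percentile(t[:,2],[5,50,95]))
P,p=cloud('top0')
for u,v in [(205,262),(229,231),(231,228),(215,285),(250,270),(418,262),(240,290)]: print((u,v),P[v,u].round(4))
z=load('top0');c=z['p'][200:340,150:310];cv2.imwrite('pics/ctop.png',cv2.resize(c,None,fx=5,fy=4,interpolation=2))
z=load('scene0');c=z['p'][150:350,320:480];cv2.imwrite('pics/cscene.png',cv2.resize(c,None,fx=3,fy=3,interpolation=2))
E
```

```text
scene0 red 603 [0.6084 0.0186 0.2343] [0.631  0.0413 0.2904] [0.6269 0.0292 0.2673]
 top mean [0.62134084 0.03003754 0.2885825 ] 108 [0.02107267 0.02126365 0.00461068]
 circ (0.6189958453178406, 0.029874708503484726) 0.012730428017675877
 yel 374 [0.5573 0.0516 0.0644] [0.6071 0.1012 0.0884]
((0.5810443758964539, 0.07684774696826935), 0.02701803669333458) [0.06772317 0.07301921 0.07462319]
 hub 653 [0.564 0.02  0.21 ] [0.63  0.1   0.234]
top0 red 333 [0.6054 0.0186 0.2394] [0.6289 0.0422 0.2927] [0.614  0.0282 0.2884]
 top mean [0.61710012 0.03023859 0.28938422] 210 [0.02195947 0.02298597 0.00523974]
 circ (0.6171377897262573, 0.030384179204702377) 0.011914095841348171
 yel 8 [0.5564 0.0559 0.0713] [0.5991 0.0756 0.077 ]
((0.5777376890182495, 0.0694161131978035), 0.0222935788333416) [0.07155294 0.07427186 0.07616064]
 hub 1047 [0.556 0.019 0.21 ] [0.616 0.101 0.236]
((0.5910215377807617, 0.06704803556203842), 0.027980871498584747) [0.23503855 0.23533699 0.2358412 ]
(205, 262) [0.5783 0.0696 0.2335]
(229, 231) [0.6122 0.0282 0.2884]
(231, 228) [0.6159 0.0254 0.2904]
(215, 285) [0.5629 0.0842 0.0728]
(250, 270) [0.598  0.0333 0.0097]
(418, 262) [ 0.602  -0.2554  0.1051]
(240, 290) [0.5611 0.0499 0.0118]
```

View pics/ctop.png

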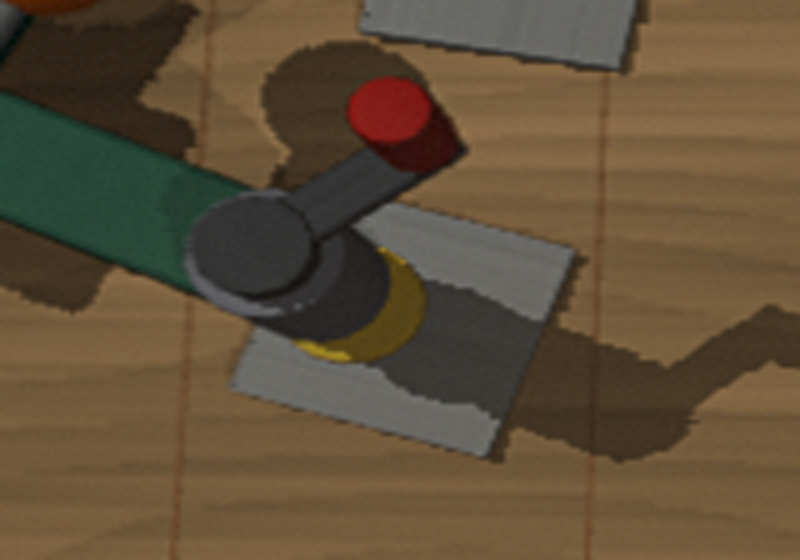

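View pics/cscene.png

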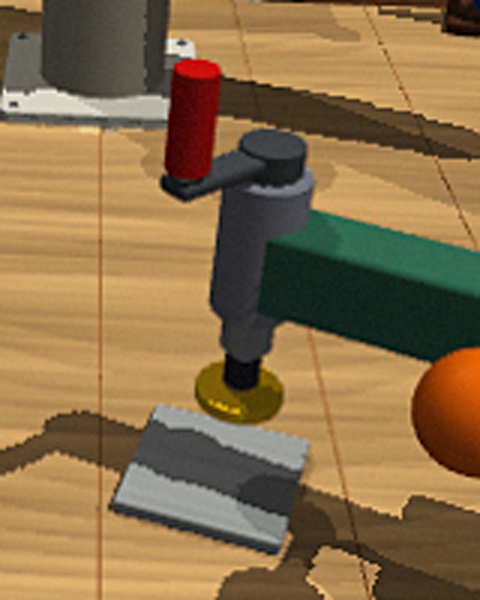

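```bash
python3 - <<'E'
from h import *
o=monitor.get_obs(); M=R.from_quat(o['tool_rot']).as_matrix(); print(M.round(4))
for n in ['scene0','top0']:
    P,p=cloud(n)
    for x0 in np.arange(.44,.80,.04):
        print(round(x0,2),[ (lambda q: round(float(np.nanmax(q)),3) if len(q) else None)(P[...,2][(P[...,0]>=x0)&(P[...,0]<x0+.04)&(P[...,1]>=y0)&(P[...,1]<y0+.04)]) for y0 in np.arange(-.08,.36,.04)])
    print()
# plate: points z~0.01
P,p=cloud('top0')
m=(abs(P[...,2]-.01)<.004)&(abs(P[...,0]-.58)<.09)&(abs(P[...,1]-.06)<.09)
hsv=cv2.cvtColor(p,cv2.COLOR_BGR2HSV);m&=hsv[...,1]<70
r=cv2.minAreaRect(P[m][:,:2].astype(np.float32)*1000);print(r,m.sum())
E
```

```text
[[-9.487e-01  3.163e-01 -5.000e-04]
 [ 3.163e-01  9.487e-01 -1.500e-03]
 [ 0.000e+00 -1.600e-03 -1.000e+00]]
0.44 [0.002, 0.002, 0.001, 0.002, 0.001, 0.001, 0.002, 0.003, None, -0.001, None]
0.48 [0.001, 0.001, 0.001, 0.001, 0.0, 0.002, 0.003, 0.003, None, 0.003, 0.002]
0.52 [0.002, 0.002, 0.011, 0.073, 0.072, 0.012, 0.003, 0.002, 0.002, 0.002, 0.001]
0.56 [0.001, 0.001, 0.011, 0.234, 0.233, 0.191, 0.189, 0.003, 0.02, 0.02, -0.002]
0.6 [0.003, 0.003, 0.29, 0.289, 0.215, 0.191, 0.191, 0.191, 0.21, 0.21, 0.207]
0.64 [0.004, 0.003, 0.003, 0.002, 0.01, 0.19, 0.191, 0.192, 0.211, 0.212, 0.212]
0.68 [0.002, 0.011, 0.013, 0.011, 0.011, 0.196, 0.195, 0.209, 0.212, 0.211, 0.211]
0.72 [0.002, 0.012, 0.012, 0.012, 0.011, 0.193, 0.195, 0.194, 0.21, 0.211, 0.211]
0.76 [0.003, 0.012, 0.012, 0.013, 0.011, 0.003, 0.003, 0.194, 0.206, 0.203, 0.026]

0.44 [0.006, 0.004, 0.007, 0.006, 0.006, 0.004, 0.005, 0.004, 0.005, 0.005, 0.004]
0.48 [0.005, 0.005, 0.005, 0.005, 0.004, 0.005, 0.005, 0.007, 0.005, 0.005, 0.004]
0.52 [0.005, 0.005, 0.014, 0.216, 0.216, 0.011, 0.005, 0.004, 0.005, 0.005, 0.004]
0.56 [0.005, 0.006, 0.228, 0.236, 0.236, 0.193, 0.192, 0.005, 0.022, 0.022, 0.005]
0.6 [0.005, 0.006, 0.293, 0.29, 0.215, 0.193, 0.194, 0.193, 0.212, 0.213, 0.208]
0.64 [0.006, 0.005, 0.004, 0.006, 0.004, 0.187, 0.192, 0.194, 0.212, 0.213, 0.213]
0.68 [0.005, 0.013, 0.014, 0.014, 0.013, 0.196, 0.197, 0.21, 0.213, 0.213, 0.214]
0.72 [0.006, 0.014, 0.015, 0.015, 0.015, 0.192, 0.195, 0.193, 0.209, 0.212, 0.213]
0.76 [0.005, 0.016, 0.014, 0.014, 0.011, 0.005, 0.006, 0.193, 0.207, 0.202, None]

((580.8733520507812, 69.14092254638672), (101.00447845458984, 99.8902359008789), 72.86264038085938) 1952
```

>>> send_rows --pt "0 0 -0.04 -1" --pt "0 0 -0.04 -1" --pt "0 0 -0.02 -1" --pt "0 0 0 -0.22" --pt "-0.035 -0.034 0 0" --pt "-0.035 -0.034 0 0" --pt "-0.035 -0.034 0 0" --pt "-0.035 -0.034 0 0" --pt "-0.035 -0.034 0 0" --pt "-0.035 -0.034 0 0" --pt "-0.035 -0.034 0 0" --pt "-0.035 -0.034 0 0" --pt "-0.035 -0.034 0 0" --pt "-0.035 -0.034 0 0" --pt "-0.035 -0.034 0 0" --pt "-0.035 -0.034 0 0" --pt "-0.035 -0.034 0 0" --pt "0 0 0 0" --pt "0 0 0 0" --claw 1

```text
clock: 2.05
eef_pos: [0.6132, 0.0313, 0.3281]
tool_rot: [0.001, 1.0, 0.0, -0.003]
ft_force: [0.1, -0.7, 0.3]
grip_width: 0.0852
```

```bash
python3 - <<'E'
from h import *
snap('wrist','w1'); o=monitor.get_obs(); print(o['eef_pos'],o['tool_rot'],o['joint_pos'])
P,p=cloud('w1'); hsv=cv2.cvtColor(p,cv2.COLOR_BGR2HSV).astype(int)
H,S,V=hsv[...,0],hsv[...,1],hsv[...,2]
m=((H<6)|(H>174))&(S>170)&(V>40)&(P[...,2]>.2)&(P[...,2]<.31)
Q=P[m];print(len(Q),Q.min(0),Q.max(0)); t=Q[Q[:,2]>Q[:,2].max()-.006];print(len(t),t.mean(0),cv2.minEnclosingCircle(t[:,:2].astype(np.float32)),cv2.minEnclosingCircle(Q[:,:2].astype(np.float32)))
E
```

```text
[0.61267992 0.03231162 0.32939591] [ 4.94657181e-04  9.99998241e-01  1.00728763e-04 -1.80656806e-03] [5.24951830e-02 4.79363695e-01 6.02191677e-01 1.69722171e+00
 3.92544040e-04 5.34837929e-02]
1035 [0.60648409 0.01993625 0.28703716] [0.62739602 0.04118731 0.29193448]
1035 [0.61632576 0.03061775 0.28984958] ((0.6167102456092834, 0.030601274222135544), 0.011253051459789276) ((0.6167102456092834, 0.030601274222135544), 0.011253051459789276)
```

View pics/w1.png

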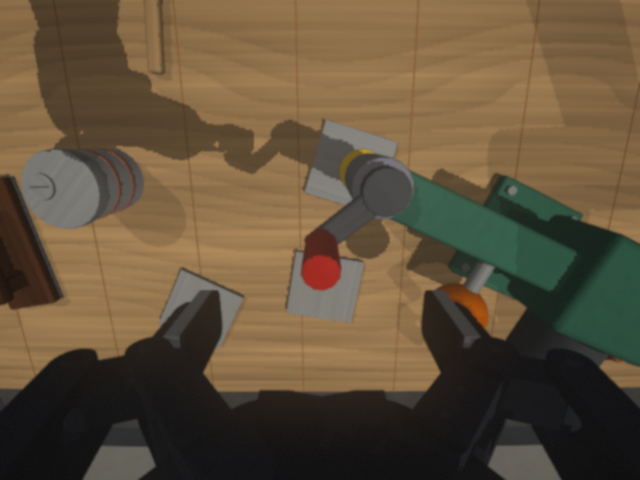

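Wrist view: the red knob at (321,270) sits midway between the open fingers. Measured axis (0.617, 0.0306) and top 0.290 agree with the other cameras. Descend and close.

>>> send_rows --pt "-0.004 -0.001 0.025 0" --pt "0 0 0.025 0" --pt "0 0 0.02 0" --pt "0 0 0.007 0" --pt "0 0 0 0" --pt "0 0 0 0" --claw 1

```text
clock: 2.7
eef_pos: [0.6173, 0.0322, 0.2559]
tool_rot: [-0.001, 1.0, 0.0, 0.001]
ft_force: [-0.4, 1.0, 0.2]
grip_width: 0.0853
```

>>> send_rows --pt "0 0 0 0" --pt "0 0 0 0" --pt "0 0 0 0" --pt "0 0 0 0" --pt "0 0 0 0" --pt "0 0 0 0" --pt "0 0 0 0" --pt "0 0 0 0" --claw -1

```text
clock: 3.5
eef_pos: [0.6174, 0.0309, 0.2548]
tool_rot: [0.0, 1.0, -0.0, 0.0]
ft_force: [-0.1, -3.3, 3.2]
grip_width: 0.0225
```

```bash
python3 - <<'E'
from h import *
k=np.array([.6172,.0308])
for f,u,v in [('top0',200.4,260.8),('wrist' and 'w1',387,190),('scene0',320+273/3,150+144/3)]:
    q=ray(f,u,v,.236);print(f,q.round(4),np.linalg.norm(q[:2]-k))
for f in ['scene0','top0','w1']:
    P,p=cloud(f); m=(P[...,2]>.231)&(P[...,2]<.240)&(np.hypot(P[...,0]-.58,P[...,1]-.076)<.03); hsv=cv2.cvtColor(p,cv2.COLOR_BGR2HSV); m&=(hsv[...,1]<90)
    Q=P[m];print(f,len(Q),Q.mean(0).round(4),cv2.minEnclosingCircle(Q[:,:2].astype(np.float32)))
E
```

```text
top0 [0.5795 0.0758 0.236 ] 0.05868692746140845
w1 [0.5776 0.0767 0.236 ] 0.06058114860276495
scene0 [0.5901 0.0758 0.236 ] 0.05250906883949123
scene0 179 [0.5817 0.0771 0.2323] ((0.5822077989578247, 0.07530806958675385), 0.019200684502720833)
top0 415 [0.5809 0.0767 0.2327] ((0.5823227763175964, 0.07094746828079224), 0.024356922134757042)
w1 2053 [0.5799 0.0762 0.2329] ((0.5829896926879883, 0.07144591212272644), 0.024663252755999565)
```

```bash
cat > plan.py <<'E'
import sys,numpy as np
# rows from crank angle a (rad turned so far), step, count
a,st,n=map(float,sys.argv[1:4]); c=np.array([.5788,.0767]); t0=np.arctan2(-.0459,.0384)
g=lambda s: c+.06*np.array([np.cos(t0-s),np.sin(t0-s)])
p=g(a);acc=np.zeros(2);rows=[]
for i in range(int(n)):
    d=(g(a+st*(i+1))-p-acc).round(4);acc+=d;rows.append([round(-d[0],4),round(d[1],4),0,0])
print(rows);print('end',(p+acc).round(4))
E
python3 plan.py 0 .1 10;python3 plan.py 1 .1 10;python3 plan.py 2 .1 10;python3 plan.py 3 .1 10; python3 plan.py 4 .1 12
```

```text
[[np.float64(0.0048), np.float64(-0.0036), 0, 0], [np.float64(0.0051), np.float64(-0.0031), 0, 0], [np.float64(0.0054), np.float64(-0.0026), 0, 0], [np.float64(0.0057), np.float64(-0.0021), 0, 0], [np.float64(0.0058), np.float64(-0.0014), 0, 0], [np.float64(0.0059), np.float64(-0.0009), 0, 0], [np.float64(0.006), np.float64(-0.0003), 0, 0], [np.float64(0.006), np.float64(0.0003), 0, 0], [np.float64(0.0059), np.float64(0.001), 0, 0], [np.float64(0.0058), np.float64(0.0015), 0, 0]]
end [0.5609 0.0195]
[[np.float64(0.0056), np.float64(0.0021), 0, 0], [np.float64(0.0054), np.float64(0.0026), 0, 0], [np.float64(0.0051), np.float64(0.0032), 0, 0], [np.float64(0.0048), np.float64(0.0036), 0, 0], [np.float64(0.0044), np.float64(0.0041), 0, 0], [np.float64(0.0039), np.float64(0.0045), 0, 0], [np.float64(0.0035), np.float64(0.0049), 0, 0], [np.float64(0.0029), np.float64(0.0052), 0, 0], [np.float64(0.0025), np.float64(0.0055), 0, 0], [np.float64(0.0018), np.float64(0.0057), 0, 0]]
end [0.521  0.0608]
[[np.float64(0.0013), np.float64(0.0059), 0, 0], [np.float64(0.0007), np.float64(0.0059), 0, 0
[... 837 characters left out ...]
0), 0, 0], [np.float64(-0.006), np.float64(-0.0007), 0, 0]]
end [0.5885 0.1359]
[[np.float64(-0.0059), np.float64(-0.0013), 0, 0], [np.float64(-0.0057), np.float64(-0.0018), 0, 0], [np.float64(-0.0055), np.float64(-0.0024), 0, 0], [np.float64(-0.0052), np.float64(-0.0029), 0, 0], [np.float64(-0.0049), np.float64(-0.0035), 0, 0], [np.float64(-0.0045), np.float64(-0.0039), 0, 0], [np.float64(-0.0042), np.float64(-0.0043), 0, 0], [np.float64(-0.0036), np.float64(-0.0048), 0, 0], [np.float64(-0.0032), np.float64(-0.0051), 0, 0], [np.float64(-0.0027), np.float64(-0.0054), 0, 0], [np.float64(-0.0021), np.float64(-0.0056), 0, 0], [np.float64(-0.0015), np.float64(-0.0058), 0, 0]]
end [0.6375 0.0891]
```

>>> send_rows --pt "0.0048 -0.0036 0 0" --pt "0.0051 -0.0031 0 0" --pt "0.0054 -0.0026 0 0" --pt "0.0057 -0.0021 0 0" --pt "0.0058 -0.0014 0 0"

```text
clock: 4.0
eef_pos: [0.5928, 0.0191, 0.2549]
tool_rot: [-0.0, 1.0, 0.001, 0.003]
ft_force: [6.8, 0.3, -0.3]
grip_width: 0.0223
```

>>> send_rows --pt "0.0059 -0.0009 0 0" --pt "0.006 -0.0003 0 0" --pt "0.006 0.0003 0 0" --pt "0.0059 0.001 0 0" --pt "0.0058 0.0015 0 0"

```text
clock: 4.5
eef_pos: [0.5629, 0.0201, 0.2548]
tool_rot: [-0.0, 1.0, -0.0, 0.003]
ft_force: [6.3, -1.6, 1.4]
grip_width: 0.0225
```

>>> send_rows --pt "0.0056 0.0021 0 0" --pt "0.0054 0.0026 0 0" --pt "0.0051 0.0032 0 0" --pt "0.0048 0.0036 0 0" --pt "0.0044 0.0041 0 0"

```text
clock: 5.0
eef_pos: [0.5374, 0.0353, 0.2548]
tool_rot: [0.0, 1.0, -0.001, 0.002]
ft_force: [5.0, -3.2, 0.5]
grip_width: 0.0226
```

>>> send_rows --pt "0.0039 0.0045 0 0" --pt "0.0035 0.0049 0 0" --pt "0.0029 0.0052 0 0" --pt "0.0025 0.0055 0 0" --pt "0.0018 0.0057 0 0"

```text
clock: 5.5
eef_pos: [0.5223, 0.0605, 0.2548]
tool_rot: [0.0, 1.0, -0.001, 0.002]
ft_force: [4.5, -5.2, 1.4]
grip_width: 0.0229
```

```bash
cat > foot.py <<'E'
from h import *
import sys
f=sys.argv[1]; snap('scene',f); o=monitor.get_obs(); print('F',o['ft_force'].round(2),'pos',o['eef_pos'].round(4))
e=o['eef_pos'][:2]-[.5788,.0767]; th=np.arctan2(-.0459,.0384)-np.arctan2(e[1],e[0]); print('angle',th%(2*np.pi),'R',np.hypot(*e))
P,p=cloud(f); hsv=cv2.cvtColor(p,cv2.COLOR_BGR2HSV).astype(int);H,S,V=hsv[...,0],hsv[...,1],hsv[...,2]
m=(H>18)&(H<32)&(S>190)&(V>50)&(np.hypot(P[...,0]-.58,P[...,1]-.0765)<.04)&(P[...,2]<.12)&(P[...,2]>.005)
Q=P[m]; v,u=np.nonzero(m); print(len(Q),'z pct',np.percentile(Q[:,2],[2,10,50,75,90,98]).round(4),'rows',v.min(),v.max(),np.mean(v),'cols',u.min(),u.max())
g=(S<70)&(abs(P[...,2]-.008)<.006)&(abs(P[...,0]-.58)<.09)&(abs(P[...,1]-.065)<.085); print('plate',cv2.minAreaRect(P[g][:,:2].astype(np.float32)*1000),P[g][:,2].mean())
cv2.imwrite(f'pics/{f}c.png',cv2.resize(p[150:350,320:480],None,fx=3,fy=3,interpolation=2))
E
python3 foot.py s1
```

```text
F [ 2.96 -3.38  1.14] pos [0.522  0.0614 0.2547]
angle 2.003639070032527 R 0.0587928955393788
373 z pct [0.0427 0.0457 0.0496 0.0503 0.0508 0.0518] rows 281 301 292.28418230563005 cols 384 411
plate ((581.0853881835938, 68.48078918457031), (99.19824981689453, 101.96659088134766), 72.90159606933594) 0.009265629454503268
```

View pics/s1c.png

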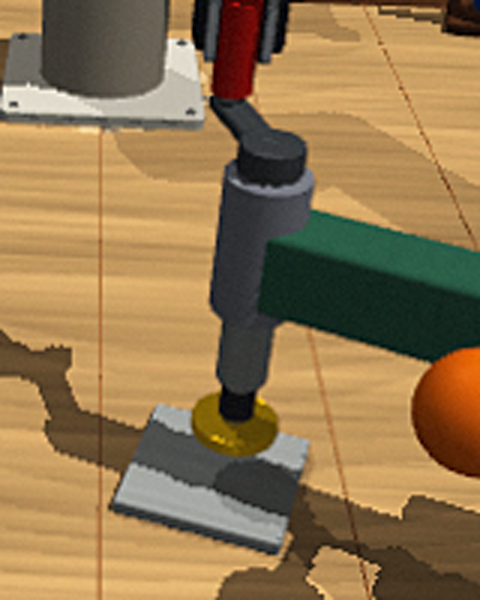

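Foot down 24 mm after 2.0 rad, as expected, and the plate hasn't moved. Touch is predicted near 4.55 rad.

>>> send_rows --pt "0.0013 0.0059 0 0" --pt "0.0007 0.0059 0 0" --pt "0.0001 0.006 0 0" --pt "-0.0005 0.006 0 0" --pt "-0.0011 0.0059 0 0"

```text
clock: 6.05
eef_pos: [0.521, 0.0897, 0.2547]
tool_rot: [0.001, 1.0, -0.002, 0.001]
ft_force: [1.6, -7.0, 3.7]
grip_width: 0.0226
```

>>> send_rows --pt "-0.0017 0.0057 0 0" --pt "-0.0022 0.0056 0 0" --pt "-0.0028 0.0053 0 0" --pt "-0.0033 0.005 0 0" --pt "-0.0038 0.0047 0 0"

```text
clock: 6.55
eef_pos: [0.5336, 0.116, 0.2547]
tool_rot: [0.0, 1.0, -0.002, -0.0]
ft_force: [-2.0, -7.1, 5.3]
grip_width: 0.0227
```

>>> send_rows --pt "-0.0042 0.0043 0 0" --pt "-0.0047 0.0038 0 0" --pt "-0.005 0.0033 0 0" --pt "-0.0052 0.0028 0 0" --pt "-0.0056 0.0023 0 0"

```text
clock: 7.05
eef_pos: [0.5572, 0.1333, 0.2547]
tool_rot: [0.0, 1.0, -0.001, -0.002]
ft_force: [-5.5, -4.2, 7.2]
grip_width: 0.0229
```

```bash
python3 foot.py s2
```

```text
F [-3.53 -3.49  6.98] pos [0.5581 0.1336 0.2547]
angle 3.4895742042837137 R 0.0605900506797379
370 z pct [0.0245 0.0281 0.0321 0.0332 0.0339 0.037 ] rows 289 309 300.0081081081081 cols 383 410
plate ((581.0435180664062, 68.51092529296875), (98.91596221923828, 101.55365753173828), 73.13882446289062) 0.009255053604366249
```

>>> send_rows --pt "-0.0057 0.0017 0 0" --pt "-0.0059 0.0011 0 0" --pt "-0.006 0.0005 0 0" --pt "-0.006 0 0 0" --pt "-0.006 -0.0007 0 0"

```text
clock: 7.6
eef_pos: [0.5863, 0.1373, 0.2547]
tool_rot: [-0.001, 1.0, 0.001, -0.002]
ft_force: [-6.6, 0.6, 6.5]
grip_width: 0.0228
```

>>> send_rows --pt "-0.0059 -0.0013 0 0" --pt "-0.0057 -0.0018 0 0" --pt "-0.0055 -0.0024 0 0"

```text
clock: 7.9
eef_pos: [0.6036, 0.1328, 0.2548]
tool_rot: [-0.001, 1.0, 0.002, -0.002]
ft_force: [-6.3, 1.8, 5.5]
grip_width: 0.0224
```

```bash
python3 foot.py s3
```

```text
F [-5.64  2.84  6.3 ] pos [0.6045 0.1324 0.2547]
angle 4.271027612842007 R 0.06135622771053788
363 z pct [0.0133 0.0182 0.0228 0.0238 0.0246 0.0255] rows 293 313 304.1349862258953 cols 383 410
plate ((580.3204956054688, 68.81275177001953), (98.7822265625, 103.25884246826172), 73.18001556396484) 0.009177237448170582
```

View pics/s3c.png

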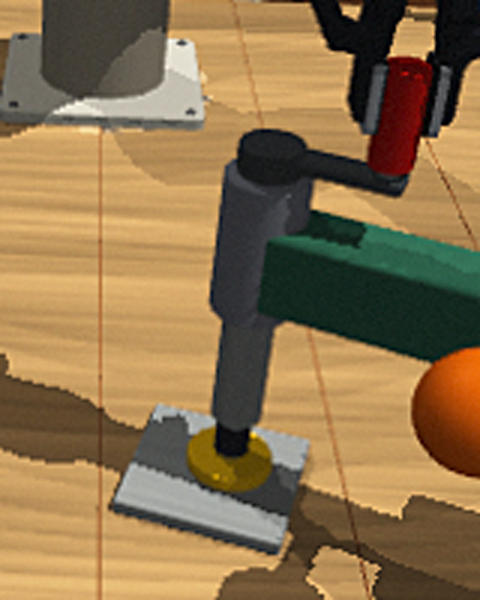

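>>> send_rows --pt "-0.0052 -0.0029 0 0" --pt "0 0 0 0"

```text
clock: 8.15
eef_pos: [0.6096, 0.1298, 0.2548]
tool_rot: [-0.001, 1.0, 0.002, -0.001]
ft_force: [-3.1, 3.3, 5.6]
grip_width: 0.0227
```

```bash
python3 foot.py s4
```

```text
F [-3.29  1.51  4.65] pos [0.6096 0.1298 0.2547]
angle 4.3639121179374705 R 0.06137031764565424
366 z pct [0.013  0.0168 0.0215 0.0226 0.0234 0.0248] rows 293 313 304.6639344262295 cols 382 410
plate ((580.9724731445312, 68.66947937011719), (98.88151550292969, 102.09632873535156), 72.91874694824219) 0.00914901835493915
```

>>> send_rows --pt "-0.0049 -0.0035 0 0" --pt "0 0 0 0"

```text
clock: 8.4
eef_pos: [0.6146, 0.1266, 0.2547]
tool_rot: [-0.001, 1.0, 0.002, -0.001]
ft_force: [-3.0, 3.3, 4.7]
grip_width: 0.0227
```

```bash
python3 foot.py s5
```

```text
F [-2.95  2.5   5.46] pos [0.6146 0.1266 0.2548]
angle 4.460756173765729 R 0.061404932486520125
371 z pct [0.0116 0.0155 0.0204 0.0215 0.0223 0.0232] rows 294 314 305.1509433962264 cols 382 410
plate ((580.5189208984375, 68.49125671386719), (99.2710952758789, 104.95523834228516), 73.12311553955078) 0.009148480906506079
```

>>> send_rows --pt "-0.0045 -0.0039 0 0" --pt "0 0 0 0"

```text
clock: 8.65
eef_pos: [0.6193, 0.1229, 0.2548]
tool_rot: [-0.001, 1.0, 0.002, -0.001]
ft_force: [-3.0, 3.7, 5.9]
grip_width: 0.0225
```

```bash
python3 foot.py s6
```

```text
F [-2.56  3.71  5.1 ] pos [0.6193 0.1229 0.2548]
angle 4.558157748280461 R 0.06145342641879317
368 z pct [0.0114 0.0143 0.0193 0.0203 0.0211 0.0222] rows 294 314 305.5842391304348 cols 382 409
plate ((581.2330932617188, 68.60338592529297), (98.61505126953125, 102.71296691894531), 73.14824676513672) 0.00910495318627552
```

>>> send_rows --pt "-0.0042 -0.0043 0 0" --pt "0 0 0 0"

```text
clock: 8.9
eef_pos: [0.6235, 0.1188, 0.2548]
tool_rot: [-0.001, 1.0, 0.002, -0.001]
ft_force: [-3.6, 4.9, 5.7]
grip_width: 0.0225
```

```bash
python3 foot.py s7
```

```text
F [-1.97  3.58  4.97] pos [0.6235 0.1188 0.2548]
angle 4.6538984188925765 R 0.06143058400420087
368 z pct [0.0104 0.0143 0.0193 0.0202 0.0211 0.0222] rows 294 314 305.6358695652174 cols 382 409
plate ((580.7922973632812, 68.65705108642578), (98.8534164428711, 102.82514190673828), 73.20272827148438) 0.009111547974040166
```

Foot height is flat between 4.56 and 4.65 rad, so first touch was at about 4.56. Target is about 5.09 rad.

>>> send_rows --pt "-0.0036 -0.0048 0 0" --pt "-0.0032 -0.0051 0 0" --pt "0 0 0 0"

```text
clock: 9.25
eef_pos: [0.6307, 0.1096, 0.2548]
tool_rot: [-0.001, 1.0, 0.003, -0.0]
ft_force: [-2.4, 5.0, 3.9]
grip_width: 0.0226
```

>>> send_rows --pt "-0.0027 -0.0054 0 0" --pt "-0.0021 -0.0056 0 0" --pt "0 0 0 0"

```text
clock: 9.55
eef_pos: [0.6358, 0.0993, 0.2548]
tool_rot: [-0.001, 1.0, 0.004, 0.0]
ft_force: [-0.3, 7.9, 3.9]
grip_width: 0.0226
```

```bash
python3 foot.py s8; python3 - <<'E'
import numpy as np
from scipy.optimize import least_squares
p=np.array([[.6174,.0309],[.5928,.0191],[.5629,.0201],[.5374,.0353],[.522,.0614],[.521,.0897],[.5336,.116],[.5581,.1336],[.5863,.1373],[.6045,.1324],[.6096,.1298],[.6146,.1266],[.6193,.1229],[.6235,.1188]])
s=least_squares(lambda x:np.hypot(*(p-x[:2]).T)-.06,[.58,.077]);print(s.x)
from workcell import monitor
c=s.x
e=monitor.get_obs()['eef_pos'][:2]
a=lambda q:np.degrees(np.arctan2(*(q-c)[::-1]))
print('touch ang',a(np.array([.6193,.1229])),'now',a(e),e)
E
```

```text
F [-2.1   6.87  4.07] pos [0.6358 0.0993 0.2548]
angle 5.032272454249915 R 0.061323555336318586
365 z pct [0.0113 0.014  0.0193 0.0203 0.021  0.0224] rows 295 314 305.6849315068493 cols 382 409
plate ((580.806396484375, 68.78620910644531), (98.76649475097656, 102.27598571777344), 73.4840316772461) 0.00905041632621927
[0.57980673 0.07769039]
touch ang 48.86086186351709 now 21.06243634100775 [0.63582196 0.09926269]
```

>>> send_rows --pt "-0.0011 -0.003 0 0" --pt "0 0 0 0" --pt "0 0 0 0"

```text
clock: 9.9
eef_pos: [0.6367, 0.0969, 0.2548]
tool_rot: [-0.002, 1.0, 0.004, 0.0]
ft_force: [-1.4, 8.3, 4.2]
grip_width: 0.0226
```

>>> send_rows --pt "0 0 0 0" --pt "0 0 0 0" --pt "0 0 0 0" --pt "0 0 0 0" --pt "0 0 0 0" --pt "0 0 0 0" --pt "0 0 0 0" --pt "0 0 0 0" --claw 1

```text
clock: 10.7
eef_pos: [0.6371, 0.0927, 0.2543]
tool_rot: [-0.0, 1.0, 0.0, -0.0]
ft_force: [0.0, 0.2, -0.0]
grip_width: 0.0854
```

```bash
python3 foot.py s9; python3 - <<'E'
from h import *
snap('wrist','w9')
P,p=cloud('w9'); hsv=cv2.cvtColor(p,cv2.COLOR_BGR2HSV).astype(int)
H,S,V=hsv[...,0],hsv[...,1],hsv[...,2]
m=((H<6)|(H>174))&(S>170)&(V>40)&(P[...,2]>.2)&(P[...,2]<.31)
Q=P[m];c=np.array(cv2.minEnclosingCircle(Q[:,:2].astype(np.float32))[0]);d=c-[.5798,.0777];print(c,np.hypot(*d),np.degrees(np.arctan2(d[1],d[0])),monitor.get_obs()['grip_width'])
E
```

```text
F [ 0.12  0.61 -0.86] pos [0.6371 0.0927 0.2543]
angle 5.141693336228721 R 0.06047933108747848
365 z pct [0.0116 0.0146 0.0193 0.0203 0.0212 0.0227] rows 295 314 305.5890410958904 cols 382 409
plate ((580.9296264648438, 68.75128173828125), (98.9716567993164, 101.75492858886719), 72.74446868896484) 0.009132129112330014
[0.63595551 0.09710456] 0.05941362144887513 19.062608192685076 0.08549246740863624
```

View pics/w9.png

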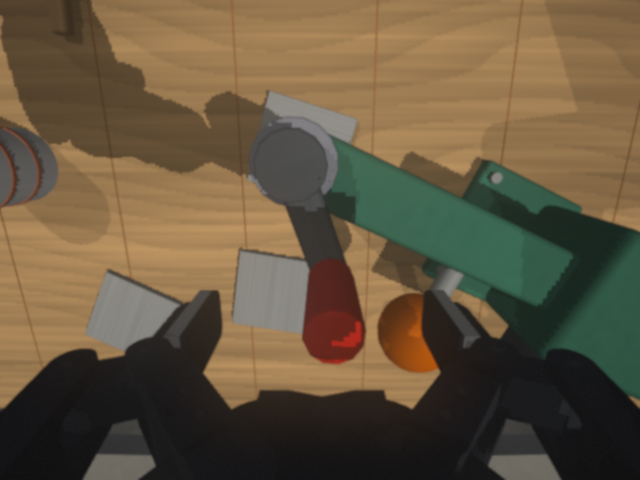

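The wrist view shows the knob at (333,335), released between open fingers. It is about 29.6–30° past touch. Retreat straight up.

>>> send_rows --pt "0 0 -0.02 0" --pt "0 0 -0.03 0" --pt "0 0 -0.04 0" --pt "0 0 -0.03 0" --pt "0 0 0 0" --pt "0 0 0 0" --pt "0 0 0 0" --claw 1

```text
clock: 11.5
eef_pos: [0.6368, 0.0927, 0.3726]
tool_rot: [-0.0, 1.0, -0.0, -0.001]
ft_force: [-0.5, 0.0, 0.2]
grip_width: 0.0853
```

```bash
python3 - <<'E'
from h import *
snap('wrist','w10')
P,p=cloud('w10'); hsv=cv2.cvtColor(p,cv2.COLOR_BGR2HSV).astype(int)
H,S,V=hsv[...,0],hsv[...,1],hsv[...,2]
m=((H<6)|(H>174))&(S>170)&(V>40)&(P[...,2]>.282)&(P[...,2]<.31)
Q=P[m];c=np.array(cv2.minEnclosingCircle(Q[:,:2].astype(np.float32))[0]);d=c-[.5798,.0777];print(c,np.hypot(*d),np.degrees(np.arctan2(d[1],d[0])),monitor.get_obs()['ft_force'])
E
python3 foot.py s10
```

```text
[0.63616067 0.09730669] 0.05967367637409082 19.181709753299337 [ 0.18600595 -0.06123083 -0.30815152]
F [0.51 0.59 0.97] pos [0.6366 0.0927 0.3724]
angle 5.1394878822045555 R 0.059962464929291845
366 z pct [0.0112 0.014  0.0192 0.0204 0.0212 0.023 ] rows 295 314 305.6448087431694 cols 382 409
plate ((581.323486328125, 68.59343719482422), (99.29954528808594, 103.10607147216797), 72.58948516845703) 0.00913782623689933
```

View pics/s10.png

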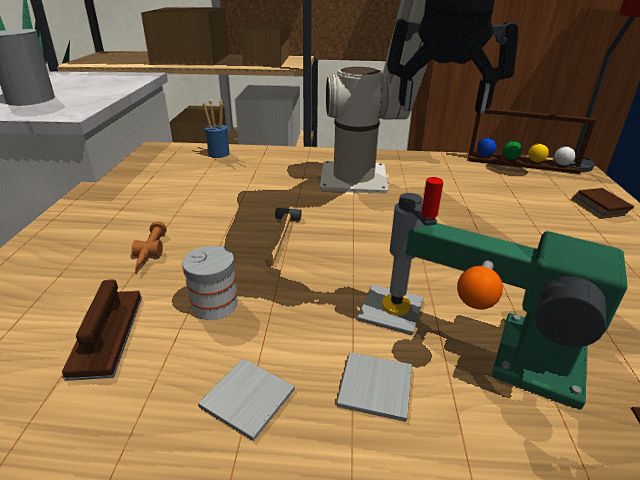

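The gripper is clear above. The foot sits on the plate at (397,303), and the plate and tin are where they started. The crank has held its position, so I'm handing in.

```bash
python3 -c "
from workcell import order; print(order.job_done())"
```

```text
the job is handed in; nothing more can be done
None
```

I gripped the red knob and turned the crank clockwise about 290° in all. I stopped about 29–30° past first touch, let go, lifted clear and handed the job in at about 11.6 s.

- **First touch:** the camera-measured foot height fell about 12 mm per radian, then went flat at about 4.56 rad. It stayed flat from there to the end.
- **Crank load:** the sideways force at the knob was about 4 N just after touch and 8.4 N at the stop. Those were short, still readings. Before touch it ran at about 6.5–7.5 N while turning, so the rise is clear but the force figures only roughly match the given ones. I relied on the foot height to find the touch point.
- **After release:** the wrist camera put the knob at about 19.1°, against about 48.6° at touch. It had not moved after the gripper lifted clear, and the wrist force was near zero.
- **Plate and tin:** the plate's measured position stayed within about 1 mm of where it started. The tin I checked only by eye, and it looked unmoved.
- **Disagreement:** the crank centre I first estimated was off by about 1 mm, which showed as a measured radius of up to 61.4 mm instead of 60 mm. I fitted the centre again before working out the final angle.

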